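# Press the ratchet release and push the sliding stop back to the end of its rail

## Task

The sliding stop on the ratchet rail boxes in the glass jar: open the bay all the way. Press the release pad on top of the stop down with a fingertip and, keeping it pressed, push the stop back along its bar, away from the jar, until it is fully home against the end block; then take the finger away so that the pad springs up again. Leave the jar, the pump bottle, the scoop and the brush standing where they are.

Things in the scene. Friction and masses are not known exactly. Their poses are not given: they have to be found in the camera images.
- rail: Ratchet rail fixed to the board: aluminium bar 16 mm wide, top 48 mm up, teeth underneath, along the rail's y axis from a fixed jaw (inner face y = -125 mm, 58 mm high) to a grey end block (y = 165 to 191 mm, 60 mm high). Origin on the board under the bar, z up. +y is BACK, the way to push the stop. The jar stands on the +x side of the bar, between fixed jaw and stop.
- stop (a joint): How far back (rail +y) the sliding stop is, in m: 0 farthest in, 0.140 fully home against the end block. With the pad up the ratchet lets it move only towards the jar; backwards it catches within 10 mm (free in the last 17 mm). With the pad pressed it slides with about 2.5 N; a finger on the pad pushes on the thumb wall, and also drags the stop by friction.
- release (a joint): How far the release pad is pressed straight down, in m: 0 up, 0.010 at the bottom. The ratchet is free beyond about 0.0045; the pad may rest up to 0.004 down where its pawl sits on a tooth. It is sprung: about 2 N to start, 5.5 N at the bottom, and comes up when let go.
- pad_top (a point): Centre of the release pad's upper face: a ribbed black rectangle, 36 mm across the bar by 48 mm along it, 76 mm above the board when up, moving with the stop. The thumb wall's inner face stands 26 mm from this point towards the rail's +y and rises 28 mm above the raised pad. Axes as the rail's.
- stop_face (a point): Middle of the jaw face that looks at the jar, 32 mm up; axes as the rail's. The stop is a grey carriage 68 mm long over the bar: at its -y end a jaw plate (132 mm wide, from 22 mm on the rail's -x side to 110 mm on its +x side, 58 mm high), at its +y end an upright thumb wall (44 mm wide, 8 mm thick, top 104 mm up), between them the black release pad.
- jar_mid (a point): Half-way up the glass clasp jar (72 mm in diameter, 100 mm high, loose, stands in the bay). Leave alone.
- pump_mid (a point): 75 mm up the axis of the white pump bottle (68 mm in diameter, 195 mm high, loose). Leave alone.
- scoop_mid (a point): Middle of the cup of the yellow scoop (cup 56 mm in diameter, 36 mm high, handle reaching 120 mm from the cup's centre along its -x, loose). Leave alone.
- brush_mid (a point): Middle of the white collar brush lying bristles down (110 x 32 mm, long along its x, 34 mm high, loose). Leave alone.
Things that resemble listed ones, but are neither listed nor needed, are in the scene too. Of the things like the part that bears jar_mid, leave any that is orange; of the rest the smaller one is meant. Of the things that look like the part that bears pump_mid, the larger one is meant.

How it is judged:
On the way, in this order (a step that is already met when the one before it is completed fails the run):
1. the release pad is pressed while the stop is still well forward (value of joint release above 0.005 m and value of joint stop below 0.09 m), for 0.1 s.
2. the stop has been pushed fully home (value of joint stop above 0.134 m), for 0.1 s.
At the end, for the whole second after the job is handed in: The stop is at rest within 6 mm of the end block, the release pad is up again (less than 3 mm down), and jar, pump bottle, scoop and brush stand upright within 15 mm of where they were (value of joint stop above 0.134 m and velocity of joint stop between -0.005 and 0.005 m/s and value of joint release below 0.003 m and distance of each of jar_mid, pump_mid, scoop_mid, brush_mid from where it was at the start of the episode below 0.015 m and angle between each of jar_mid, pump_mid, scoop_mid, brush_mid's own z axis and vertical below 0.2 rad); the robot touches nothing.
It fails at once if a bystander (jar, pump bottle, scoop or brush) is lifted, carried or shoved more than 20 mm (distance of any of jar_mid, pump_mid, scoop_mid, brush_mid from where it was at the start of the episode above 0.02 m).
It fails at once if a bystander is tipped by more than 0.35 rad (angle between any of jar_mid, pump_mid, scoop_mid, brush_mid's own z axis and vertical above 0.35 rad).
It also fails if it takes over 38 s, if anything falls off the work surface, if the arm or the gripper's body presses on something with over 40 N, if the wrist force passes 120 N, or if a joint passes its speed limit or range.

## Robot

A 7-joint arm with a two-finger parallel gripper is mounted at the origin on the work surface. World frame = base frame: x ahead of the robot, y to its left, z up, the work surface at z = 0. Lengths are in m, angles in rad, forces in N, time in s.
With the tool pointing down it reaches from about 0.4 to 0.85 m from the base axis. Payload 10.4 kg.
Tool frame: the origin (TCP) lies at the very end of the fingers, on their centre line; the grasp point (between the pads) lies r.grasp_offset behind it (r.grasp_offset is the distance from the TCP to the grasp point, in m); z points along the fingers, y is the direction in which the jaws open and shut (so a half turn about z gives the same grasp; the last joint's range is limited). The gripper opens to 87 mm and grips with 3 to 60 N. Pads are 19 mm wide; open, the fingers measure 117 mm over their backs; the gripper's body (75 mm by 190 mm) begins 51 mm behind the grasp point.
Start: joints at [1.12, 0.332, -0.065, 1.46, 0.022, 1.35, -0.088], TCP at [0.259, -0.569, 0.223] pointing down, gripper open.
Joint ranges: [-2.6, 2.6], [-0.5, 2.12], [-1.47, 1.34], [0.16, 2.42], [-1.27, 4.41], [0.06, 2.06], [-2.6, 2.6]. Speed limits (rad/s): [2.22, 2.22, 2.79, 2.79, 3.14, 3.14, 3.14].

## Interface

Orientations are given as a unit quaternion [x, y, z, w].
In Python, from bench import read_state, cams, job, r gives the robot as it stands. The module is installed in compiled form; this text tells all that it offers.
- The arm moves only by the tool arm_command, never from a script. Its argument "increments" is a list of rows, each an object of numbers: "gripper": the opening in per cent of the stroke, from 0 (shut) to 100 (fully open); "dx", "dy", "dz": the shift along the tool's x, y, z in m; "spin": the turn about the tool's z in degrees. In form: [{"gripper": .., "dx": .., "dy": .., "dz": .., "spin": ..}, ...]. A call has exactly 8 rows; each row shifts and turns the commanded pose from where the row before left it, along the tool's axes as they then stand; what a row does not reach is not made up. A row lasts 1/8 s, in which the tool goes at most 62.5 mm and 10.7 degrees, less where a joint would pass 70% of its speed; a pose out of reach is approached as far as the arm can. A call with a gripper value outside its range is refused whole. The fingers move at their own pace and stop on an object; "grip_force" is the grip in N (left out, the last holds). Time passes only in rows, so rows that do not move let the fingers close, or fill a call up. It gives the time, the measured TCP pose, the force and the opening at its end, in the units of the state.
- read_state(): the state, without advancing time (a new reading comes with each control period).
- cams.camera(name): name is "side" or "top" or "wrist"; returns the picture (400x640x3 uint8, red, green, blue); there is no depth.
- cams.camera_info(name): a dict with "K" (3x3 intrinsics, pixels), "rvec" (rotation vector, rad) and "tvec" (3), from world to camera coordinates, as OpenCV has them. Camera axes: x right, y down, z forward; pixel columns grow to the right and rows downward; lengths in m; the calibration is good to about 2 mm. A picture is of the moment at which its call begins: read the wrist's pose just before it. camera_info takes no time and is no camera call; for the wrist camera it gives the pose at the moment of the call.
- job.close_job(): hands the job in, once; it reports no verdict.
The state is a dict: "time": time; "joint_positions": joint angles; "joint_vel": joint speeds; "joint_torque": joint torques, N m; "ee_pos": TCP position; "eef_rot": TCP orientation; "ft_force": force on the tool from outside, world axes, zero at the start; "torque": the same for the moment, N m; "width": finger opening in m.
Only numpy, scipy, OpenCV 4.12 (cv2) and the standard library are available. Lean on these libraries where they do the work, as an engineer would, in place of code of your own. Each camera call takes 0.05 s, during which the arm holds its last target.

## Working session

There is one attempt and no reset: what is moved stays moved. The work goes in short steps, Python scripts to look and compute and a tool call to move; the robot and the scene stay as the last step left them, time stands still between calls to the robot, and variables do not carry over. Pictures are saved under pics/ and viewed, and the job is handed in when it is done.

Besides the shell and the picture viewer there is one more tool, called after ">>>" as name(argument=value, ...), one argument or row to a line, values as JSON. arm_command: Moves the arm, as the interface text tells. Its arguments: {"type":"object","properties":{"increments":{"type":"array","items":{"type":"object","properties":{"gripper":{"type":"number"},"dx":{"type":"number"},"dy":{"type":"number"},"dz":{"type":"number"},"spin":{"type":"number"}}}},"grip_force":{"type":"number"}},"required":["increments"]}

```bash
mkdir -p pics
python3 - <<'E'
from bench import read_state,cams,r
import cv2,json
s=read_state();print(s,r.grasp_offset)
for n in("top","side","wrist"):
    im=cams.camera(n);cv2.imwrite(f"pics/{n}0.png",im[:,:,::-1]);i=cams.camera_info(n);print(n,i)
E
```

```text
{'time': 0.0, 'joint_positions': array([ 1.1203847 ,  0.33285952, -0.06471498,  1.46096046,  0.02155928,
        1.34988049, -0.08851527]), 'joint_vel': array([-3.56643036e-05, -5.86512181e-04, -8.88189476e-04,  5.33369319e-04,
       -2.62448182e-04,  1.03785976e-03,  1.68258547e-03]), 'joint_torque': array([-9.06305081e-05, -6.23254037e+01,  2.46494956e-02, -3.89892089e+01,
       -6.12396165e-02,  3.97563726e-02,  1.88801864e-04]), 'ee_pos': array([ 0.25915339, -0.56830915,  0.22175253]), 'eef_rot': array([ 9.77207805e-01,  2.12283786e-01, -1.60603776e-04, -6.88800631e-04]), 'ft_force': array([-0.09350739, -0.37146389, -0.09974453]), 'torque': array([ 0.01296361,  0.02178662, -0.03950519]), 'width': 0.08698561804860505} 0.0187
top {'K': array([[422.53579303,   0.        , 319.31974422],
       [  0.        , 422.53579303, 203.51857461],
       [  0.        ,   0.        ,   1.        ]]), 'rvec': array([ 2.10495484, -2.13687361,  0.20083308]), 'tvec': array([-0.08109452,  0.58561979,  0.90158209])}
side {'K': array([[376.60782713,   0.        , 317.97276749],
       [  0.        , 376.60782713, 204.07937207],
       [  0.        ,   0.        ,   1.        ]]), 'rvec': array([ 0.38268444, -2.78072579,  1.20670417]), 'tvec': array([0.55667309, 0.23550032, 0.71535677])}
wrist {'K': array([[359.87912459,   0.        , 318.82097714],
       [  0.        , 359.87912459, 203.70761448],
       [  0.        ,   0.        ,   1.        ]]), 'rvec': array([-2.41635242,  1.55195635,  0.24369167]), 'tvec': array([-0.62274841, -0.03658635,  0.39203638])}
```

View pics/top0.png

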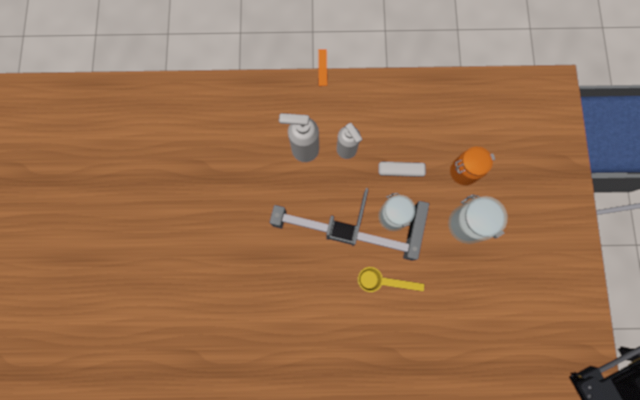

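View pics/side0.png

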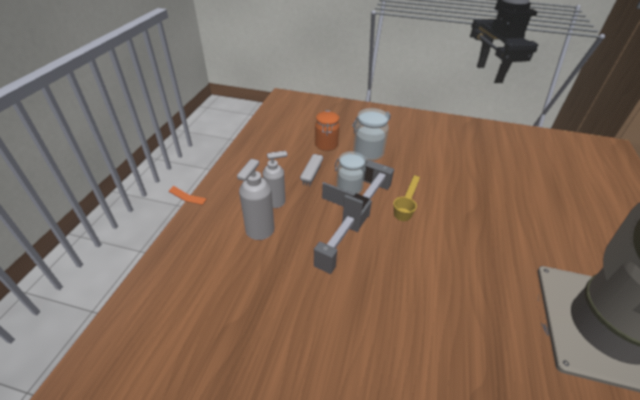

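View pics/wrist0.png

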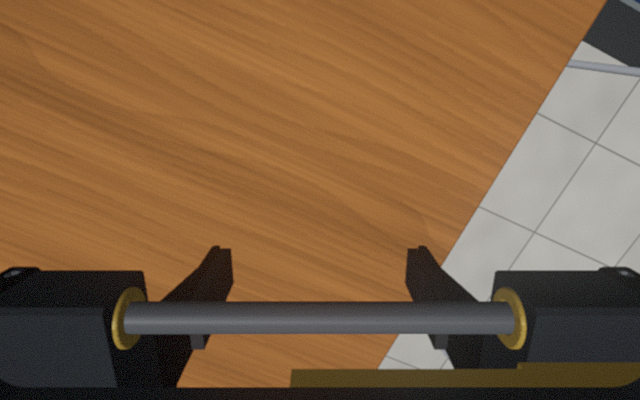

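The top view shows one rail, running from the end block at about (278,216) to the fixed jaw at about (416,230). The black pad is at about (343,231). Jars are at (398,211) (the small one, in the bay), (483,218) (large) and (474,163) (orange). Pumps are at (304,135) (large) and (348,140). The scoop is at (371,280) and the brush at (402,169). The only pad candidate is the black rectangle at (343,231); the fixed jaw at (416,230) is grey and has no pad. I'll check with a close crop.

```bash
cat > h.py <<'E'
import numpy as np,cv2
from bench import cams
def ray(n,uv,z):
    i=cams.camera_info(n);R=cv2.Rodrigues(np.array(i["rvec"]))[0];t=np.array(i["tvec"]).ravel()
    c=-R.T@t;d=R.T@np.linalg.inv(i["K"])@np.array([uv[0],uv[1],1.]);return c+d*(z-c[2])/d[2]
def proj(n,P):
    i=cams.camera_info(n);return cv2.projectPoints(np.array(P,float).reshape(-1,1,3),np.array(i["rvec"]),np.array(i["tvec"]),i["K"],None)[0].reshape(-1,2)
E
python3 - <<'E'
from h import *
im=cv2.imread("pics/top0.png")
c=im[180:280,260:440];cv2.imwrite("pics/crop1.png",cv2.resize(c,None,fx=4.4,fy=4.4,interpolation=cv2.INTER_CUBIC))
im2=cv2.imread("pics/side0.png")
c=im2[140:280,290:420];cv2.imwrite("pics/crop2.png",cv2.resize(c,None,fx=4,fy=4,interpolation=cv2.INTER_CUBIC))
m=(im.max(2)<45).astype(np.uint8);m[:,:300]=0;m[:,400:]=0;m[:200]=0;m[260:]=0
n,l,s,ce=cv2.connectedComponentsWithStats(m);print(s,ce)
E
```

```text
[[     0      0    640    400 255739]
 [   333    222     21     18    261]] [[319.47633329 199.46859493]
 [342.68965517 230.27203065]]
```

View pics/crop1.png

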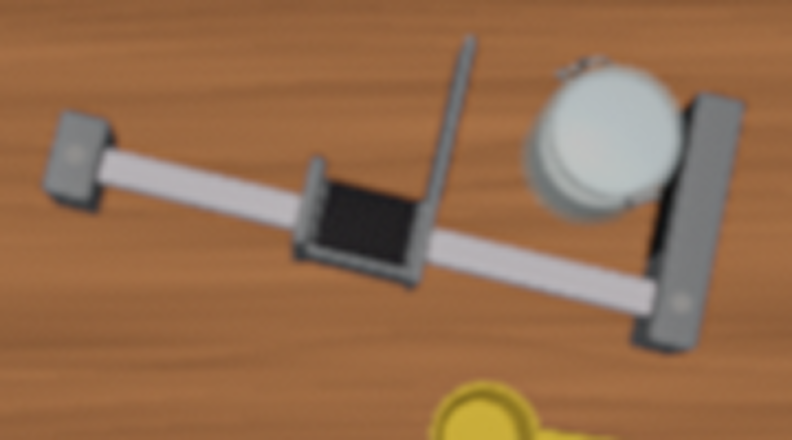

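View pics/crop2.png

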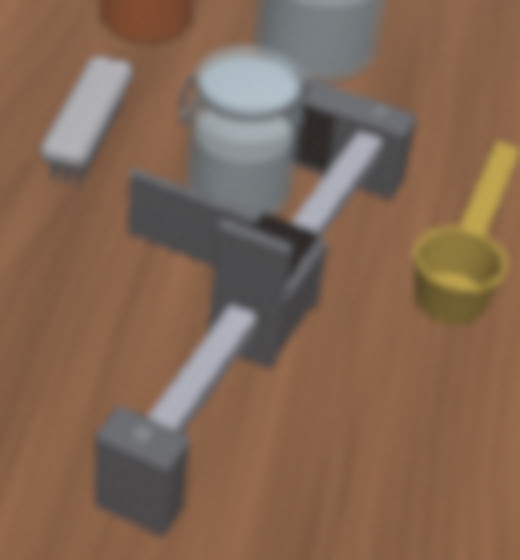

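Run:
```python
from h import *
im=cv2.imread("pics/top0.png")
h=cv2.cvtColor(im,cv2.COLOR_BGR2HSV)
m=((h[...,1]<50)&(h[...,2]>150)).astype(np.uint8)
mm=np.zeros_like(m);mm[205:255,280:412]=m[205:255,280:412]
n,l,s,ce=cv2.connectedComponentsWithStats(mm);print(s,ce)
P=np.argwhere(mm)[:,::-1]
# keep near line
a,b=np.array([283.2,218]),np.array([408.9,247.5]);d=(b-a)/np.linalg.norm(b-a)
q=(P-a);off=q[:,0]*d[1]-q[:,1]*d[0];P=P[abs(off)<6]
W=np.array([ray("top",p,.048)[:2] for p in P]).astype(np.float32)
vx,vy,x0,y0=cv2.fitLine(W,cv2.DIST_HUBER,0,.01,.01).ravel();u=np.array([vx,vy])
if u@(ray("top",a,.048)-ray("top",b,.048))[:2]<0:u=-u
c=np.array([x0,y0]);
pr=(W-c)@u;print("u",u,"c",c,pr.min(),pr.max(),"std",np.std((W-c)@np.array([-u[1],u[0]])))
A=ray("top",a,.048)[:2];B=ray("top",b,.048)[:2];print(A,B,np.linalg.norm(A-B))
pad=ray("top",(342.69,230.27),.075);print("pad",pad, "lateral",(pad[:2]-c)@np.array([u[1],-u[0]]))
yB=(B-c)@u; o=c+u*(yB+.125); print("origin",o,"via A",c+u*((A-c)@u-.165),"pad y",(pad[:2]-o)@u)
# jaw/wall/block corner measures
def cr(x,y):return (260+x/4.4,180+y/4.4)
X=np.array([u[1],-u[0]])
for nm,p,z in[("wall top +x",cr(318,160),.104),("jaw top +x front",cr(474,40),.058),("jaw top -x",cr(413,282),.058),("block nearTR",cr(108,120),.06),("block BR",cr(98,207),.06),("blockTL",cr(65,110),.06),("fj TL",cr(698,95),.058),("fj BL",cr(648,345),.058),("jar",cr(622,130),.1),("scoop",(370,279),.036)]:
    w=ray("top",p,z)[:2];print(nm,w.round(4),"x",round((w-o)@X,4),"y",round((w-o)@u,4))
print("yaw",np.degrees(np.arctan2(u[1],u[0])))
w=proj("side",[[*pad[:2],.075],[*A,.048],[*B,.048]]);print(w)
```

```text
[[     0      0    640    400 254730]
 [   383    205     29     22    535]
 [   283    214     45     17    338]
 [   357    232     52     19    397]] [[319.25781808 199.37381934]
 [397.21308411 214.07102804]
 [305.24556213 222.36982249]
 [382.302267   241.35516373]]
u [0.255397  0.9668363] c [ 0.5181897  -0.15055928] -0.14021468 0.1484639 std 0.004936552
[ 0.5536082  -0.00742515] [ 0.4825198  -0.28888472] 0.29029820701311365
pad [ 0.5201261  -0.14024039  0.075     ] lateral -0.0007632591567594299
origin [ 0.51363139 -0.16781542] via A [ 0.51370318 -0.16754365] pad y 0.028319263153300897
wall top +x [ 0.5467 -0.1172] x 0.019 y 0.0574
jaw top +x front [ 0.6156 -0.2005] x 0.107 y -0.0055
jaw top -x [ 0.4911 -0.1652] x -0.0225 y -0.0032
block nearTR [ 0.5761 -0.0115] x 0.0205 y 0.1671
block BR [ 0.5313 -0.0064] x -0.0241 y 0.1606
blockTL [0.5817 0.0106] x 0.0202 y 0.1898
fj TL [ 0.5849 -0.3145] x 0.1064 y -0.1236
fj BL [ 0.4578 -0.2819] x -0.0249 y -0.1246
jar [ 0.5599 -0.2662] x 0.0699 y -0.0833
scoop [ 0.4146 -0.2006] x -0.0874 y -0.057
yaw 75.20289
[[358.91657581 198.80898193]
 [330.13626212 246.50108413]
 [382.90280821 172.03102306]]
```

>>> arm_command(
  increments=[
    {"gripper": 0,"spin": 5},
    {"gripper": 0,"spin": 5},
    {"gripper": 0,"spin": 5},
    {"gripper": 0,"spin": 5},
    {"gripper": 0,"spin": 5},
    {"gripper": 0,"spin": 5},
    {"gripper": 0,"spin": 5},
    {"gripper": 0,"spin": 4.3},
  ],
  grip_force=20,
)

```text
validation failed for argument at $.in...
```

```bash
cat >> h.py <<'E'
from scipy.spatial.transform import Rotation as Ro
U=np.array([0.255397,0.9668363]);O=np.array([.5136,-.1677]);X=np.array([U[1],-U[0]])
def st():
    from bench import read_state
    s=read_state();R=Ro.from_quat(s["eef_rot"]).as_matrix();p=s["ee_pos"]
    print("t",s["time"],"p",p.round(4),"rail x,y",((p[:2]-O)@X).round(4),((p[:2]-O)@U).round(4),"F",s["ft_force"].round(2),"w",round(s["width"],4))
    print("yaw x",np.degrees(np.arctan2(R[1,0],R[0,0])).round(2),"railang",np.degrees(np.arctan2(U[1],U[0])).round(2),"zax",R[:,2].round(3))
    return s,R
def to(y,x,z):
    s,R=st();t=np.array([*(O+U*y+X*x),z]);print("target",t.round(4),"tool d",(R.T@(t-s["ee_pos"])).round(4))
E
python3 - <<'E'
from h import *
to(.0375,0,.2)
for nm,p,z in[("pumpL shoulder",(303,128),.14),("pumpL nozzle",(282,118),.19),("pumpS",(347,134),.1),("nozzS",(358,136),.13),]:
    w=ray("top",p,z)[:2];print(nm,w.round(4),"x",round((w-O)@X,4),"y",round((w-O)@U,4))
E
```

```text
t 0.15 p [ 0.2592 -0.5684  0.222 ] rail x,y -0.1436 -0.4524 F [ 0.01  0.18 -0.6 ] w 0.0873
yaw x 24.51 railang 75.2 zax [-0.     0.001 -1.   ]
target [ 0.5232 -0.1314  0.2   ] tool d [ 0.4215 -0.2881  0.0222]
pumpL shoulder [ 0.7329 -0.0575] x 0.1839 y 0.1626
pumpL nozzle [ 0.7357 -0.0171] x 0.1762 y 0.2024
pumpS [ 0.7327 -0.1539] x 0.2083 y 0.0693
nozzS [ 0.7167 -0.1753] x 0.1983 y 0.0445
```

>>> arm_command(
  increments=[
    {"gripper": 0,"dx": 0,"dy": 0,"dz": 0,"spin": 5},
    {"gripper": 0,"dx": 0,"dy": 0,"dz": 0,"spin": 5},
    {"gripper": 0,"dx": 0,"dy": 0,"dz": 0,"spin": 5},
    {"gripper": 0,"dx": 0,"dy": 0,"dz": 0,"spin": 5},
    {"gripper": 0,"dx": 0,"dy": 0,"dz": 0,"spin": 5},
    {"gripper": 0,"dx": 0,"dy": 0,"dz": 0,"spin": 5},
    {"gripper": 0,"dx": 0,"dy": 0,"dz": 0,"spin": 5},
    {"gripper": 0,"dx": 0,"dy": 0,"dz": 0,"spin": 4.3},
  ],
  grip_force=20,
)

```text
time: 1.15
ee_pos: [0.2593, -0.5685, 0.2222]
eef_rot: [0.992, -0.13, -0.0, -0.0]
ft_force: [-0.6, 0.8, -0.2]
width: 0.0147
```

```bash
python3 -c "
from h import *
to(.0345,0,.2)"
```

```text
t 1.15 p [ 0.2593 -0.5685  0.2222] rail x,y -0.1435 -0.4525 F [-0.65  0.76 -0.17] w 0.0147
yaw x -14.94 railang 75.2 zax [-0.  0. -1.]
target [ 0.5224 -0.1343  0.2   ] tool d [ 0.1423 -0.4873  0.0224]
```

>>> arm_command(
  increments=[
    {"gripper": 0,"dx": 0.009,"dy": -0.03,"dz": 0,"spin": 0},
    {"gripper": 0,"dx": 0.009,"dy": -0.03,"dz": 0,"spin": 0},
    {"gripper": 0,"dx": 0.009,"dy": -0.03,"dz": 0,"spin": 0},
    {"gripper": 0,"dx": 0.009,"dy": -0.03,"dz": 0,"spin": 0},
    {"gripper": 0,"dx": 0.009,"dy": -0.03,"dz": 0,"spin": 0},
    {"gripper": 0,"dx": 0.009,"dy": -0.03,"dz": 0,"spin": 0},
    {"gripper": 0,"dx": 0.009,"dy": -0.03,"dz": 0,"spin": 0},
    {"gripper": 0,"dx": 0.009,"dy": -0.03,"dz": 0,"spin": 0},
  ],
)

```text
time: 2.15
ee_pos: [0.3905, -0.354, 0.2224]
eef_rot: [0.992, -0.129, -0.0, -0.0]
ft_force: [0.6, -0.4, -0.0]
width: 0.0004
```

>>> arm_command(
  increments=[
    {"gripper": 0,"dx": 0.009,"dy": -0.03,"dz": 0,"spin": 0},
    {"gripper": 0,"dx": 0.009,"dy": -0.03,"dz": 0,"spin": 0},
    {"gripper": 0,"dx": 0.009,"dy": -0.03,"dz": 0,"spin": 0},
    {"gripper": 0,"dx": 0.009,"dy": -0.03,"dz": 0,"spin": 0},
    {"gripper": 0,"dx": 0.009,"dy": -0.03,"dz": 0,"spin": 0},
    {"gripper": 0,"dx": 0.009,"dy": -0.03,"dz": 0,"spin": 0},
    {"gripper": 0,"dx": 0.009,"dy": -0.03,"dz": 0,"spin": 0},
    {"gripper": 0,"dx": 0,"dy": 0,"dz": 0,"spin": 0},
  ],
)

```text
time: 3.15
ee_pos: [0.5056, -0.1654, 0.2223]
eef_rot: [0.992, -0.127, -0.0, -0.0]
ft_force: [-0.2, -0.2, -0.4]
width: 0.0003
```

Run:
```python
from h import *
to(.0345,0,.1)
im=cams.camera("wrist");cv2.imwrite("pics/w1.png",im[:,:,::-1])
print(proj("wrist",[[*(O+U*.0275),.075],[*(O+U*.0535),.104]]))
im=cams.camera("top")
cv2.imwrite("pics/t1.png",im[:,:,::-1])
```

```text
t 3.15 p [ 0.5056 -0.1654  0.2223] rail x,y -0.0083 0.0002 F [-0.17 -0.25 -0.37] w 0.0003
yaw x -14.54 railang 75.2 zax [-0.     0.001 -1.   ]
target [ 0.5224 -0.1343  0.1   ] tool d [ 0.0085 -0.0342  0.1224]
[[287.7767678  178.03458762]
 [252.49526136 186.48433465]]
```

View pics/w1.png

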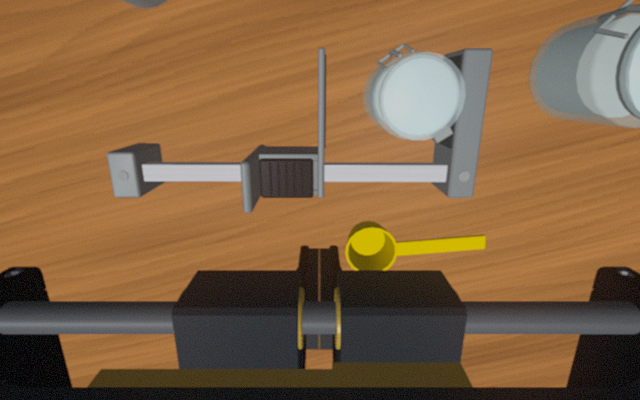

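The wrist view shows the bar level, the pad centred at about (288,179), which agrees with the projected (288,178), and the wall at about (250,180). The calibration holds, so I'll move above the pad and descend.

>>> arm_command(
  increments=[
    {"gripper": 0,"dx": 0.0085,"dy": -0.015,"dz": 0,"spin": 0},
    {"gripper": 0,"dx": 0,"dy": -0.015,"dz": 0,"spin": 0},
    {"gripper": 0,"dx": 0,"dy": 0,"dz": 0.03,"spin": 0},
    {"gripper": 0,"dx": 0,"dy": 0,"dz": 0.03,"spin": 0},
    {"gripper": 0,"dx": 0,"dy": 0,"dz": 0.03,"spin": 0},
    {"gripper": 0,"dx": 0,"dy": 0,"dz": 0.03,"spin": 0},
    {"gripper": 0,"dx": 0,"dy": 0,"dz": 0,"spin": 0},
    {"gripper": 0,"dx": 0,"dy": 0,"dz": 0,"spin": 0},
  ],
)

```text
time: 4.25
ee_pos: [0.5214, -0.1409, 0.1038]
eef_rot: [0.992, -0.129, 0.001, 0.0]
ft_force: [1.0, 0.2, 1.3]
width: 0.0004
```

Run:
```python
from h import *
to(.0305,0,.068)
im=cams.camera("side")
cv2.imwrite("pics/s2.png",cv2.resize(im[100:280,270:470,::-1],None,fx=3,fy=3,interpolation=cv2.INTER_CUBIC))
```

```text
t 4.25 p [ 0.5214 -0.1409  0.1038] rail x,y 0.0007 0.0279 F [0.97 0.2  1.29] w 0.0004
yaw x -14.77 railang 75.2 zax [ 0.001 -0.    -1.   ]
target [ 0.5214 -0.1382  0.068 ] tool d [-0.0007 -0.0026  0.0358]
```

View pics/s2.png

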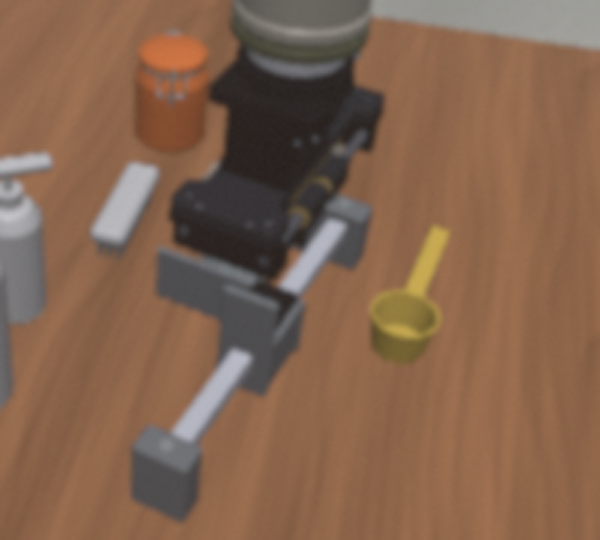

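Run:
```python
from h import *
s,R=st();p=s["ee_pos"]
P=[p,p+[0,0,.07],p+[0,0,.07]+.095*R[:,1],p+[0,0,.07]-.095*R[:,1],[*(O+U*.0535),.104]]
print((proj("side",P)-[270,100])*3)
im=cams.camera("wrist");cv2.imwrite("pics/w2.png",im[:,:,::-1]);print(proj("wrist",[p]))
im=cams.camera("top");cv2.imwrite("pics/t2.png",cv2.resize(im[150:300,230:480,::-1],None,fx=3,fy=3))
```

```text
t 4.3 p [ 0.5216 -0.141   0.1041] rail x,y 0.0009 0.0278 F [-0.92  0.    0.07] w 0.0004
yaw x -14.77 railang 75.2 zax [ 0.002 -0.    -1.   ]
[[268.73404215 266.34809932]
 [278.3664215  190.47398205]
 [331.85823777 125.05400167]
 [215.95834128 266.7984681 ]
 [254.67375592 286.70145749]]
[[322.11019278 265.00820283]]
```

View pics/w2.png

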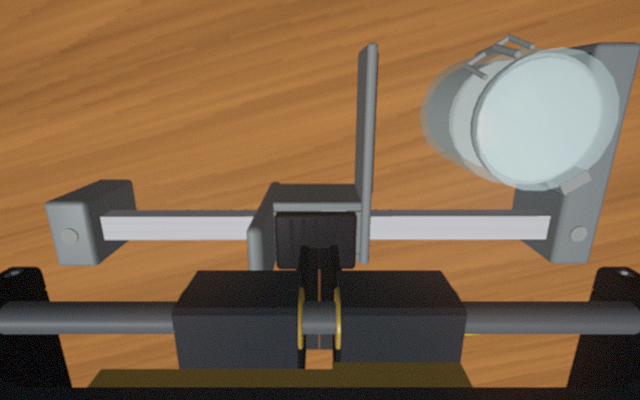

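View pics/t2.png

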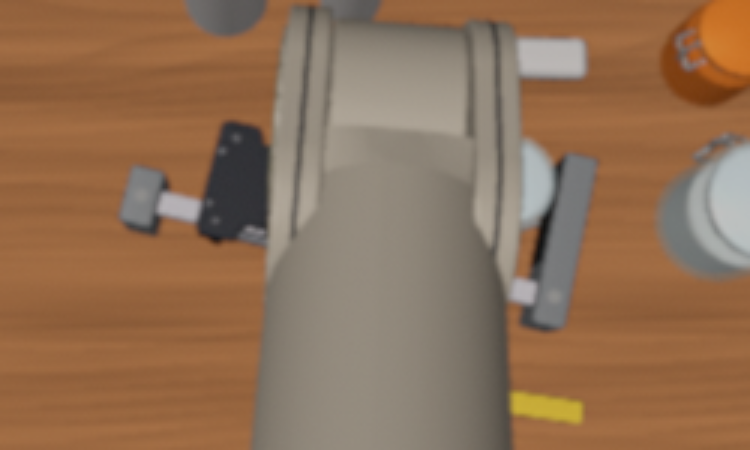

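The tip sits over the pad, at about (320,265) in the wrist view, with free space to the wall on the left. Now I'll press.

>>> arm_command(
  increments=[
    {"gripper": 0,"dx": -0.001,"dy": 0,"dz": 0.008,"spin": 0},
    {"gripper": 0,"dx": 0,"dy": 0,"dz": 0.008,"spin": 0},
    {"gripper": 0,"dx": 0,"dy": 0,"dz": 0.006,"spin": 0},
    {"gripper": 0,"dx": 0,"dy": 0,"dz": 0.004,"spin": 0},
    {"gripper": 0,"dx": 0,"dy": 0,"dz": 0.004,"spin": 0},
    {"gripper": 0,"dx": 0,"dy": 0,"dz": 0.004,"spin": 0},
    {"gripper": 0,"dx": 0,"dy": 0,"dz": 0,"spin": 0},
    {"gripper": 0,"dx": 0,"dy": 0,"dz": 0,"spin": 0},
  ],
)

```text
time: 5.4
ee_pos: [0.5197, -0.141, 0.0689]
eef_rot: [0.992, -0.129, 0.0, 0.0]
ft_force: [-1.8, -0.6, 4.2]
width: 0.0006
```

```bash
python3 -c "
from h import *
to(.0385,0,.068)"
```

```text
t 5.4 p [ 0.5197 -0.141   0.0689] rail x,y -0.0009 0.0274 F [-1.84 -0.59  4.18] w 0.0006
yaw x -14.79 railang 75.2 zax [ 0. -0. -1.]
target [ 0.5234 -0.1305  0.068 ] tool d [ 0.0009 -0.0111  0.0009]
```

>>> arm_command(
  increments=[
    {"gripper": 0,"dx": 0.001,"dy": 0,"dz": 0.002,"spin": 0},
    {"gripper": 0,"dx": 0,"dy": 0,"dz": 0,"spin": 0},
    {"gripper": 0,"dx": 0,"dy": -0.003,"dz": 0,"spin": 0},
    {"gripper": 0,"dx": 0,"dy": -0.005,"dz": 0,"spin": 0},
    {"gripper": 0,"dx": 0,"dy": -0.005,"dz": 0,"spin": 0},
    {"gripper": 0,"dx": 0,"dy": -0.005,"dz": 0,"spin": 0},
    {"gripper": 0,"dx": 0,"dy": -0.005,"dz": 0,"spin": 0},
    {"gripper": 0,"dx": 0,"dy": 0,"dz": 0,"spin": 0},
  ],
)

```text
time: 6.4
ee_pos: [0.5263, -0.1189, 0.0666]
eef_rot: [0.992, -0.129, -0.0, 0.0]
ft_force: [-3.7, 0.9, 5.5]
width: 0.0004
```

Run:
```python
from h import *
to(.142,0,.067)
im=cams.camera("side")
cv2.imwrite("pics/s3.png",cv2.resize(im[100:280,270:470,::-1],None,fx=3,fy=3,interpolation=cv2.INTER_CUBIC))
```

```text
t 6.4 p [ 0.5263 -0.1189  0.0666] rail x,y -0.0002 0.0504 F [-3.68  0.94  5.5 ] w 0.0004
yaw x -14.78 railang 75.2 zax [-0. -0. -1.]
target [ 0.5499 -0.0304  0.067 ] tool d [ 0.0002 -0.0916 -0.0004]
```

View pics/s3.png

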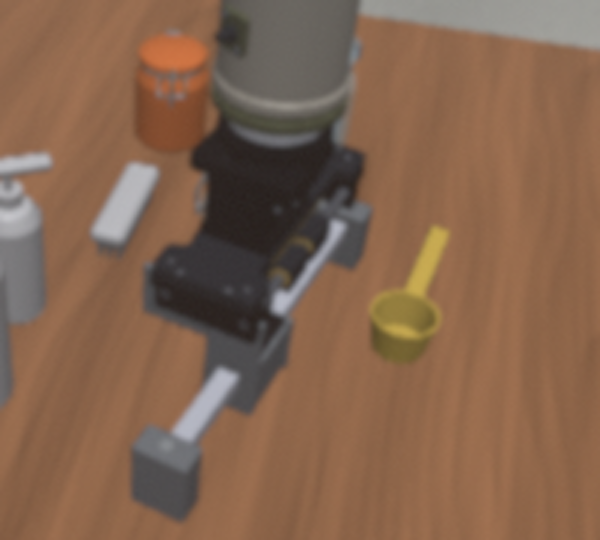

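The stop is moving back with the finger. I'll keep pushing.

>>> arm_command(
  increments=[
    {"gripper": 0,"dx": 0,"dy": -0.007,"dz": 0,"spin": 0},
    {"gripper": 0,"dx": 0,"dy": -0.008,"dz": 0,"spin": 0},
    {"gripper": 0,"dx": 0,"dy": -0.008,"dz": 0,"spin": 0},
    {"gripper": 0,"dx": 0,"dy": -0.008,"dz": 0,"spin": 0},
    {"gripper": 0,"dx": 0,"dy": -0.008,"dz": 0,"spin": 0},
    {"gripper": 0,"dx": 0,"dy": -0.008,"dz": 0,"spin": 0},
    {"gripper": 0,"dx": 0,"dy": -0.008,"dz": 0,"spin": 0},
    {"gripper": 0,"dx": 0,"dy": -0.005,"dz": 0,"spin": 0},
  ],
)

```text
time: 7.45
ee_pos: [0.5416, -0.0613, 0.0666]
eef_rot: [0.992, -0.129, -0.0, 0.0]
ft_force: [-2.5, -1.9, 5.3]
width: 0.0001
```

```bash
python3 -c "
from h import *
to(.142,0,.067)"
```

```text
t 7.45 p [ 0.5416 -0.0613  0.0666] rail x,y -0.0001 0.11 F [-2.48 -1.89  5.29] w 0.0001
yaw x -14.8 railang 75.2 zax [-0.001 -0.001 -1.   ]
target [ 0.5499 -0.0304  0.067 ] tool d [ 0.0001 -0.032  -0.0004]
```

>>> arm_command(
  increments=[
    {"gripper": 0,"dx": 0,"dy": -0.004,"dz": 0,"spin": 0},
    {"gripper": 0,"dx": 0,"dy": -0.004,"dz": 0,"spin": 0},
    {"gripper": 0,"dx": 0,"dy": -0.004,"dz": 0,"spin": 0},
    {"gripper": 0,"dx": 0,"dy": -0.004,"dz": 0,"spin": 0},
    {"gripper": 0,"dx": 0,"dy": -0.003,"dz": 0,"spin": 0},
    {"gripper": 0,"dx": 0,"dy": -0.002,"dz": 0,"spin": 0},
    {"gripper": 0,"dx": 0,"dy": -0.002,"dz": 0,"spin": 0},
    {"gripper": 0,"dx": 0,"dy": 0,"dz": 0,"spin": 0},
  ],
)

```text
time: 8.45
ee_pos: [0.5476, -0.0393, 0.0667]
eef_rot: [0.992, -0.129, 0.0, 0.0]
ft_force: [-2.6, -1.1, 4.7]
width: 0.0005
```

Run:
```python
from h import *
to(.142,0,.067)
im=cams.camera("side")
cv2.imwrite("pics/s4.png",cv2.resize(im[100:280,270:470,::-1],None,fx=3,fy=3,interpolation=cv2.INTER_CUBIC))
```

```text
t 8.45 p [ 0.5476 -0.0393  0.0667] rail x,y 0.0001 0.1328 F [-2.55 -1.13  4.66] w 0.0005
yaw x -14.81 railang 75.2 zax [-0.    -0.001 -1.   ]
target [ 0.5499 -0.0304  0.067 ] tool d [-0.0001 -0.0092 -0.0003]
```

View pics/s4.png

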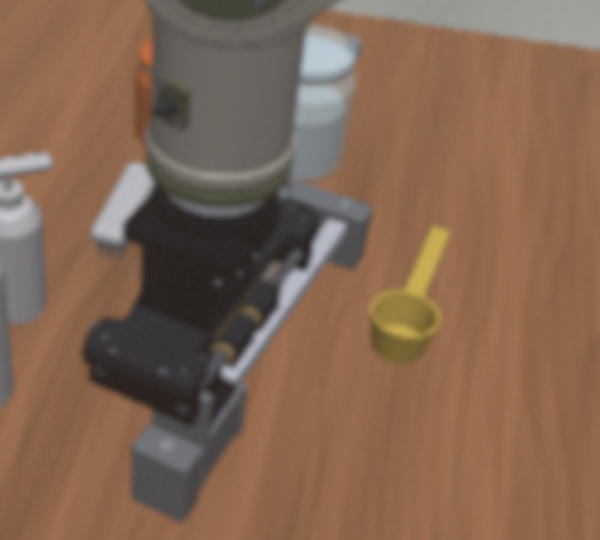

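>>> arm_command(
  increments=[
    {"gripper": 0,"dx": 0,"dy": -0.002,"dz": 0,"spin": 0},
    {"gripper": 0,"dx": 0,"dy": -0.002,"dz": 0,"spin": 0},
    {"gripper": 0,"dx": 0,"dy": -0.002,"dz": 0,"spin": 0},
    {"gripper": 0,"dx": 0,"dy": -0.001,"dz": 0,"spin": 0},
    {"gripper": 0,"dx": 0,"dy": -0.001,"dz": 0,"spin": 0},
    {"gripper": 0,"dx": 0,"dy": 0,"dz": 0,"spin": 0},
    {"gripper": 0,"dx": 0,"dy": 0,"dz": 0,"spin": 0},
    {"gripper": 0,"dx": 0,"dy": 0,"dz": 0,"spin": 0},
  ],
)

```text
time: 9.5
ee_pos: [0.5502, -0.032, 0.0669]
eef_rot: [0.992, -0.129, 0.001, 0.001]
ft_force: [-1.2, -3.2, 5.0]
width: 0.0005
```

Run:
```python
from h import *
to(.142,0,.067)
im=cams.camera("side")
cv2.imwrite("pics/s5.png",cv2.resize(im[180:280,280:380,::-1],None,fx=6,fy=6,interpolation=cv2.INTER_CUBIC))
im=cams.camera("wrist");cv2.imwrite("pics/w5.png",im[:,:,::-1])
```

```text
t 9.5 p [ 0.5502 -0.032   0.0669] rail x,y 0.0007 0.1405 F [-1.16 -3.15  5.02] w 0.0005
yaw x -14.83 railang 75.2 zax [ 0.001 -0.001 -1.   ]
target [ 0.5499 -0.0304  0.067 ] tool d [-0.0007 -0.0015 -0.0001]
```

View pics/s5.png

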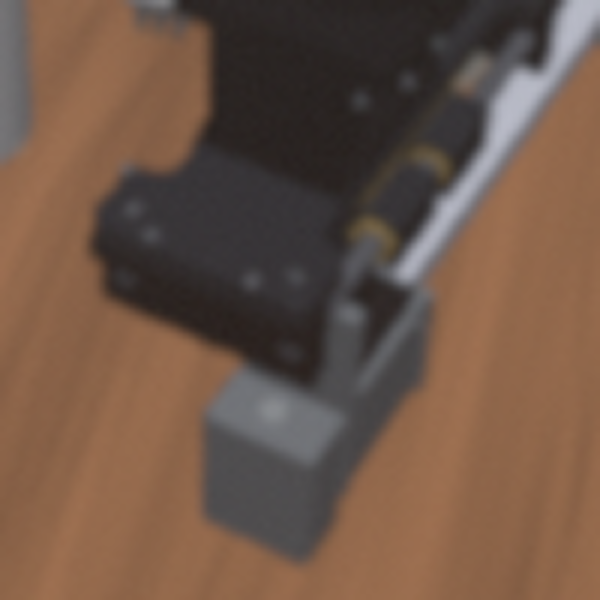

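View pics/w5.png

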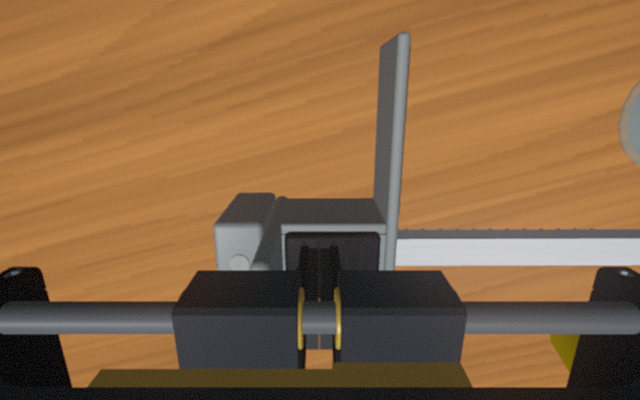

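The wall and the block now look in contact. I'll push further until the force shows it.

>>> arm_command(
  increments=[
    {"gripper": 0,"dx": -0.0005,"dy": -0.002,"dz": 0,"spin": 0},
    {"gripper": 0,"dx": 0,"dy": -0.002,"dz": 0,"spin": 0},
    {"gripper": 0,"dx": 0,"dy": -0.001,"dz": 0,"spin": 0},
    {"gripper": 0,"dx": 0,"dy": 0,"dz": 0,"spin": 0},
    {"gripper": 0,"dx": 0,"dy": 0,"dz": 0,"spin": 0},
    {"gripper": 0,"dx": 0,"dy": 0,"dz": 0,"spin": 0},
    {"gripper": 0,"dx": 0,"dy": 0,"dz": 0,"spin": 0},
    {"gripper": 0,"dx": 0,"dy": 0,"dz": 0,"spin": 0},
  ],
)

```text
time: 10.6
ee_pos: [0.551, -0.027, 0.0669]
eef_rot: [0.992, -0.129, 0.001, 0.0]
ft_force: [-0.7, -2.0, 5.0]
width: 0.0004
```

Run:
```python
from h import *
s,R=st();print(s["ft_force"][:2]@U)
```

```text
t 10.6 p [ 0.551  -0.027   0.0669] rail x,y 0.0002 0.1456 F [-0.7  -2.05  4.96] w 0.0004
yaw x -14.83 railang 75.2 zax [ 0.001 -0.001 -1.   ]
-2.1572546718952705
```

>>> arm_command(
  increments=[
    {"gripper": 0,"dx": 0,"dy": -0.002,"dz": 0,"spin": 0},
    {"gripper": 0,"dx": 0,"dy": -0.002,"dz": 0,"spin": 0},
    {"gripper": 0,"dx": 0,"dy": -0.002,"dz": 0,"spin": 0},
    {"gripper": 0,"dx": 0,"dy": 0,"dz": 0,"spin": 0},
    {"gripper": 0,"dx": 0,"dy": 0,"dz": 0,"spin": 0},
    {"gripper": 0,"dx": 0,"dy": 0,"dz": 0,"spin": 0},
    {"gripper": 0,"dx": 0,"dy": 0,"dz": 0,"spin": 0},
    {"gripper": 0,"dx": 0,"dy": 0,"dz": 0,"spin": 0},
  ],
)

```text
time: 11.6
ee_pos: [0.5515, -0.0251, 0.0668]
eef_rot: [0.991, -0.131, -0.0, 0.003]
ft_force: [-6.2, -15.0, 9.9]
width: 0.0007
```

Run:
```python
from h import *
s,R=st();print(s["ft_force"][:2]@U)
im=cams.camera("wrist");cv2.imwrite("pics/w6.png",im[:,:,::-1])
```

```text
t 11.6 p [ 0.5515 -0.0251  0.0668] rail x,y 0.0002 0.1475 F [ -6.23 -14.96   9.91] w 0.0007
yaw x -15.02 railang 75.2 zax [-0.001 -0.005 -1.   ]
-16.052026879707903
```

View pics/w6.png

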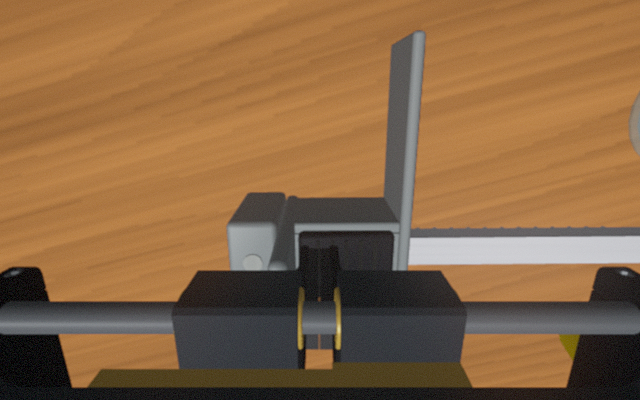

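The 16 N reaction shows the stop is home against the block. I'll relieve most of the push while still pressing slightly on the wall, then lift straight up.

>>> arm_command(
  increments=[
    {"gripper": 0,"dx": 0,"dy": 0.002,"dz": 0,"spin": 0},
    {"gripper": 0,"dx": 0,"dy": 0.001,"dz": -0.002,"spin": 0},
    {"gripper": 0,"dx": 0,"dy": 0,"dz": -0.005,"spin": 0},
    {"gripper": 0,"dx": 0,"dy": 0.001,"dz": -0.008,"spin": 0},
    {"gripper": 0,"dx": 0,"dy": 0.003,"dz": -0.02,"spin": 0},
    {"gripper": 0,"dx": 0,"dy": 0,"dz": -0.04,"spin": 0},
    {"gripper": 0,"dx": 0,"dy": 0,"dz": -0.04,"spin": 0},
    {"gripper": 0,"dx": 0,"dy": 0,"dz": -0.03,"spin": 0},
  ],
)

```text
time: 12.65
ee_pos: [0.5504, -0.0261, 0.2136]
eef_rot: [0.992, -0.128, 0.001, -0.0]
ft_force: [0.4, -0.9, 0.4]
width: 0.0005
```

>>> arm_command(
  increments=[
    {"gripper": 0,"dx": -0.03,"dy": 0.0,"dz": 0,"spin": 0},
    {"gripper": 0,"dx": -0.03,"dy": 0.0,"dz": 0,"spin": 0},
    {"gripper": 0,"dx": -0.03,"dy": 0,"dz": 0,"spin": 0},
    {"gripper": 0,"dx": -0.03,"dy": 0,"dz": 0,"spin": 0},
    {"gripper": 0,"dx": 0,"dy": 0,"dz": 0,"spin": 0},
    {"gripper": 0,"dx": 0,"dy": 0,"dz": 0,"spin": 0},
    {"gripper": 0,"dx": 0,"dy": 0,"dz": 0,"spin": 0},
    {"gripper": 0,"dx": 0,"dy": 0,"dz": 0,"spin": 0},
  ],
)

```text
time: 13.65
ee_pos: [0.4345, 0.0036, 0.2113]
eef_rot: [0.992, -0.129, -0.0, -0.0]
ft_force: [-0.1, -0.0, -0.1]
width: 0.0004
```

Run:
```python
from h import *
st()
im=cams.camera("wrist");cv2.imwrite("pics/w7.png",im[:,:,::-1])
print(proj("wrist",[[*(O+U*.131),.076],[*(O+U*.131),.066]]))
im=cams.camera("top");cv2.imwrite("pics/t7.png",im[:,:,::-1])
im=cams.camera("side");cv2.imwrite("pics/s7.png",im[:,:,::-1])
```

```text
t 13.65 p [0.4345 0.0036 0.2113] rail x,y -0.1202 0.1454 F [-0.07 -0.   -0.1 ] w 0.0004
yaw x -14.79 railang 75.2 zax [-0.  0. -1.]
[[340.62878558  37.8768164 ]
 [339.90151804  39.58397583]]
```

View pics/w7.png

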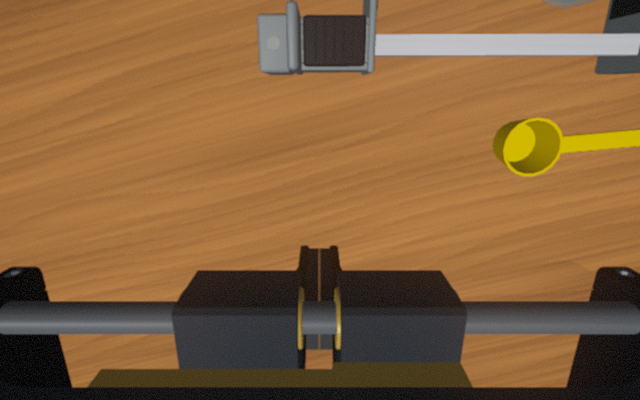

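View pics/t7.png

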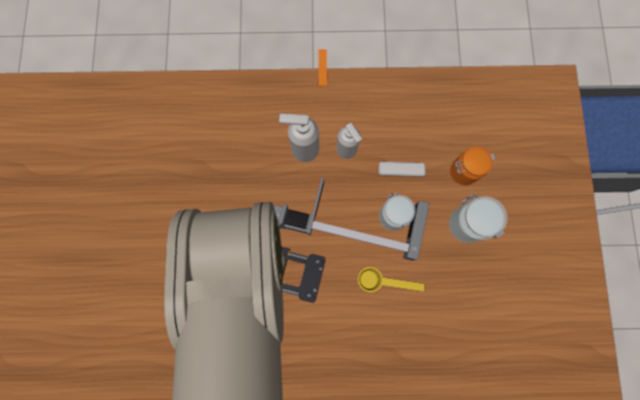

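View pics/s7.png

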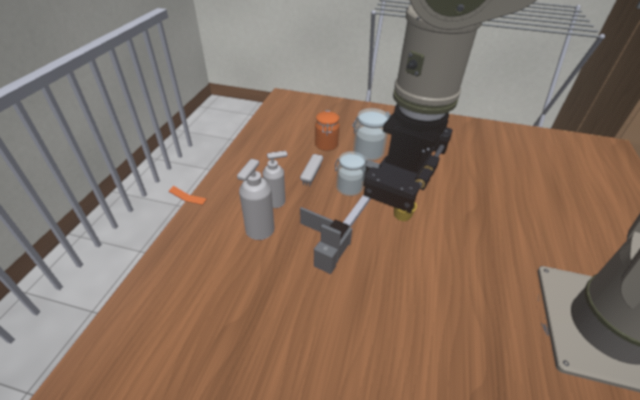

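Run:
```python
from h import *
a=cv2.imread("pics/top0.png");b=cv2.imread("pics/t7.png")
m=(b.max(2)<45).astype(np.uint8);m[:,:283]=0;m[:,320:]=0;m[:205]=0;m[232:]=0
n,l,s,ce=cv2.connectedComponentsWithStats(m);print(s,ce)
for c in ce[1:]:
    w=ray("top",c,.075)[:2];print("pad y",(w-O)@U,"x",(w-O)@X)
w=cv2.imread("pics/w7.png")
for n,(y0,y1,x0,x1) in dict(jar=(190,232,380,412),pump=(110,165,275,325),brush=(158,180,374,430),scoop=(263,296,354,428)).items():
    r=cv2.matchTemplate(b[y0-8:y1+8,x0-8:x1+8],a[y0:y1,x0:x1],cv2.TM_CCOEFF_NORMED);print(n,cv2.minMaxLoc(r)[1],np.array(cv2.minMaxLoc(r)[3])-8)
cv2.imwrite("pics/c7.png",cv2.resize(b[195:245,265:335],None,fx=8,fy=8,interpolation=cv2.INTER_CUBIC))
s7=cv2.imread("pics/s7.png");cv2.imwrite("pics/c8.png",cv2.resize(s7[200:275,295:365],None,fx=8,fy=8,interpolation=cv2.INTER_CUBIC))
```

```text
[[     0      0    640    400 255720]
 [   285    211     23     17    280]] [[319.52554747 199.47894181]
 [296.16785714 218.73214286]]
pad y 0.13364287226629062 x -0.0004886349771233353
jar 0.9998739361763 [0 0]
pump 0.9997722506523132 [0 0]
brush 0.9998584985733032 [0 0]
scoop 0.9992364645004272 [0 0]
```

View pics/c7.png

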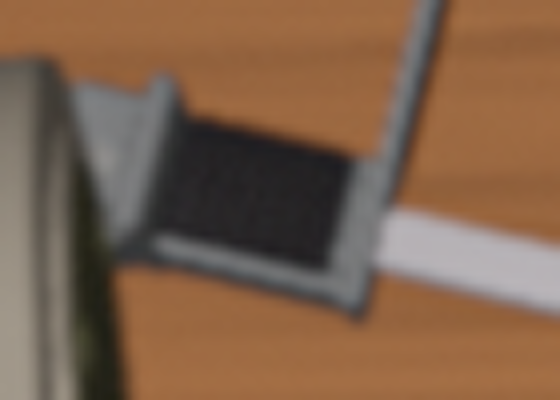

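View pics/c8.png

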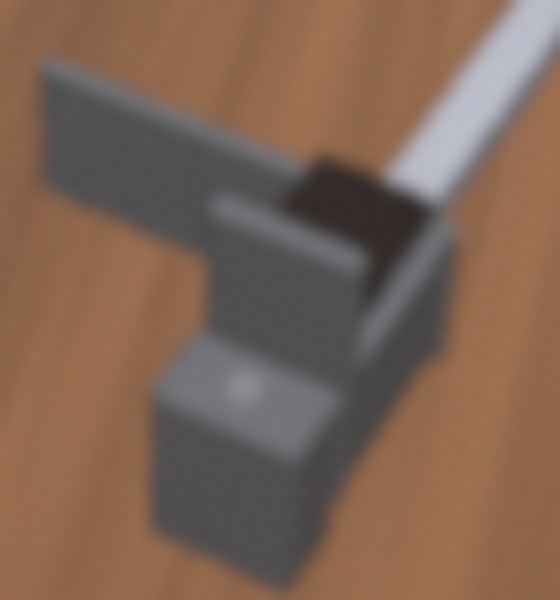

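The crops show the wall flush with the block, the pad raised and every bystander unmoved. I'm handing in.

```bash
python3 -c "
from bench import job
job.close_job()"
```

```text
the job is handed in; nothing more can be done
```

I pressed the release pad down about 9 mm with the closed fingers and, keeping it pressed, slid the stop back until it was home against the end block. Then I lifted the finger straight up, moved it clear to the side and handed the job in at about 14 s; it reports no verdict.

**Stop:** The push ended with a 16 N reaction along the bar. Afterwards the top view put the pad centre at rail y = 134 mm, where 131 mm is expected at home. That 3 mm difference, and about 4 mm in the wrist view, both lie towards the end block, so I take them as measuring error. The side view shows the thumb wall flush with the block.

**Pad:** It looks raised in the side and top crops. I judged that by eye and did not measure its height.

**Bystanders:** Jar, pump bottle, scoop and brush show zero pixel shift in the top view.

**Robot:** The wrist force reads about 0, so the gripper touches nothing.

One move call was refused for leaving out fields, and I sent it again in full. No other check failed.

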